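# Lock the forming head's ring with the pin spanner

### The arm

A 7-joint arm with a two-finger parallel gripper is mounted at the origin on the work surface. World frame = base frame: x ahead of the robot, y to its left, z up, the work surface at z = 0. Lengths are in mm, angles in rad, forces in N, time in s.
With the tool pointing down it reaches from about 400 to 875 mm from the base axis. Payload 4.4 kg.
Tool frame: the origin (TCP) lies midway between the tips of the shut fingers; the grasp point (between the pads) lies 19 mm behind it; z points along the fingers, y is the line along which they close (so a half turn about z gives the same grasp; the last joint's range is limited). The gripper opens to 85 mm and grips with 20 to 120 N. Pads are 22 mm wide; open, the fingers measure 114 mm over their backs; the gripper's body (76 mm by 85 mm) begins 54 mm behind the grasp point. The pads swing forward as they close: fully open they stand 13 mm farther back than shut.
Start: joints at [1.125, 0.628, 0.038, 1.517, -0.027, 0.996, -0.02], TCP at [241.006, -603.684, 231.313] pointing down, gripper open.
Joint ranges: [-3.06, 3.06], [-0.37, 2.12], [-1.25, 1.32], [0.18, 2.47], [-1.1, 4.24], [0.23, 1.98], [-2.94, 2.94]. Speed limits (rad/s): [2.57, 2.57, 3.14, 3.14, 3.14, 3.14, 3.14].

### API

Orientations are given as [roll, pitch, yaw] about the fixed x, y, z axes, in that order (R = Rz(yaw) Ry(pitch) Rx(roll)).
In Python, from cell import read_state, get_image, finish_job gives the robot as it stands.
- The arm moves only by the tool send_rows, never from a script. Its argument "series" is a list of rows, each an object of numbers: "ax", "ay", "az": the turn, a rotation vector about the tool's x, y, z in rad; "dx", "dy", "dz": the shift along the tool's x, y, z in cm; "hand": the closure, from 0 (fully open) to 1 (shut). In form: [{"ax": .., "ay": .., "az": .., "dx": .., "dy": .., "dz": .., "hand": ..}, ...]. A call has 1 to 10 rows; each row is the pose to reach, as a shift and turn from the pose commanded when the call began, along the tool's axes at that moment; what a row does not reach only later rows make up. A row lasts 1/10 s, in which the tool goes at most 50 mm and 8.59 degrees, less where a joint would pass 70% of its speed; a pose out of reach is approached as far as the arm can. A call with a gripper value outside its range is refused whole. The fingers move at their own pace and stop on an object; the grip force is fixed at half the most. Time passes only in rows, so rows that repeat a pose let the fingers close. It gives the time, the measured TCP pose, the force, the opening and the grip force at its end, in the units of the state.
- read_state(): the state, without advancing time (a new reading comes with each control period).
- get_image(name): name is "scene" or "top" or "wrist"; returns a dict with "pixels" (400x640x3 uint8, red, green, blue), "mtx" (3x3 intrinsics, pixels), "k1" (the pictures are not rectified: a ray, as slopes to the right and down, at radius r is drawn at 1 + k1 r^2 times it, then the intrinsics apply), "R" (3x3) and "t" (3): a world point X has camera coordinates R X + t. Camera axes: x right, y down, z forward; pixel columns grow to the right and rows downward; lengths in mm; the calibration is good to about 2 mm. A picture is of the moment at which its call begins. There is no depth.
- finish_job(): hands the job in; it is judged then, once.
The state is a dict: "clock": time; "qpos": joint angles; "qd": joint speeds; "tau": joint torques, N m; "eef_pos": TCP position; "tool_rot": TCP orientation; "force": force on the tool from outside, world axes, zero at the start; "torque": the same for the moment, N m; "width": finger opening in mm; "gripper_force": force on a finger pad.
Only numpy, scipy, OpenCV 4.12 (cv2) and the standard library are available. Lean on these libraries where they do the work, as an engineer would, in place of code of your own. Each camera call takes 0.05 s, during which the arm holds its last target. There are 200 camera calls.

### The job

Lock the retaining ring of the forming head: carry the two-pin spanner over by its square boss, set its pins fully into the ring's two holes and let go; then take it by its orange handle and swing the ring clockwise to its stop, so that the red dots meet. Finally lift the spanner out and lay it flat in its blue tray, pins down, with the ring left locked and the other things left alone.

Things in the scene. Friction and masses are not known exactly. Their poses are not given: they have to be found in the camera images.
- pins (a point): Loose two-pin spanner, 0.3 to 0.5 kg: midway between its two pin tips; the axes are the spanner's, z up as it lies, handle towards -x. Steel pins, 9 mm across, 8 mm long, tapered tips, at y = -27 and +27 mm, point down from a dark steel disc 72 mm across (8 to 22 mm above the tips). The tool rests level on pin tips and orange grip.
- boss (a point): The spanner's square upright steel boss, 22 by 22 mm, faces across the spanner's x and y, on the middle of the disc: it spans 22 to 72 mm above the pin tips. This point is on its axis, 55 mm above the pin tips. The centre of mass lies 14 mm from this axis towards the handle, so the tool is carried by the boss.
- handle (a point): Centre of the spanner's orange grip: 65 mm long (x), 20 mm wide (y), 38 mm tall, its underside level with the pin tips; 117.5 mm from the boss axis along the spanner's -x. A bar 14 mm wide, 22 to 32 mm above the pin tips, joins it to the disc. Lifted by the handle the tool twists in the fingers: the weight is in its head.
- ring_top (a point): Brass retaining ring, 90 mm across, recessed in the head's mouth: centre of its top face, z up; the axes turn with the ring. Two round blind holes, 13 mm across, 10 mm deep, at y = -27 and +27 mm. With the pins fully in (tips 8 mm below this point) the spanner's disc lies on the ring and stays when let go; either way round fits. Red dot on the ring's +x side.
- ring (a joint): Angle of the retaining ring in rad: 0 when locked, against its stop, growing counter-clockwise seen from above. It starts 0.9 to 1.4 rad open and must be turned clockwise seen from above. It is stiff (0.6 N m all the way) and stays where it is left. When locked its red dot meets the red dot on the head's rim.
- head: Fixed forming head: round steel housing, 132 mm across, 62 mm high, on a flange 160 mm across, 12 mm high; origin at the middle of its underside. Its mouth, 96 mm across, is 10 mm deep down to the ring's top, 52 mm above the table. Red dot on the rim on its +x side. With the pins in, the orange grip is outside the housing, its underside 44 mm above the table.
- tray: Fixed blue tray, 270 mm (x) by 170 mm (y) outside, 14 mm high, walls and floor 4 mm thick; origin at the middle of its underside. The spanner starts lying in it, pins down.
- die_plate_mid (a point): Bystander, to be left alone: white plastic disc, 56 mm across and 14 mm thick, lying flat; the point is its middle.
- bowl_mid (a point): Bystander, to be left alone: small steel bowl, 110 mm across the rim and 45 mm high; the point is its middle, half-way up.
- weight_mid (a point): Bystander, to be left alone: brass scale weight with a knob, 44 mm across and 58 mm high; the point is its middle.
- cup_mid (a point): Bystander, to be left alone: steel cup, 72 mm across and 75 mm high; the point is its middle, half-way up.
- tub_mid (a point): Bystander, to be left alone: round jar with a green cap, 68 mm across and 90 mm high; the point is its middle, half-way up.
Not all that is in view belongs to the job. Of the things that look like the part that bears pins, the largest one is meant.

How it is judged:
By the outcome, as a careful person would: the job done as asked, in the order asked, and still so for the second after the job is handed in, with the robot touching nothing.
It also fails if it takes over 69 s, if anything falls off the work surface, if the arm or the gripper's body presses on something with over 40 N, if the wrist force passes 120 N, or if a joint passes its speed limit or range.

## Working session

There is one attempt and no reset: what is moved stays moved. The work goes in short steps, Python scripts to look and compute and a tool call to move; the robot and the scene stay as the last step left them, time stands still between calls to the robot, and variables do not carry over. Pictures are saved under pics/ and viewed, at most 10 in all, crops included, and the job is handed in when it is done.

Besides the shell and the picture viewer there is one more tool, called after "Request:" by a JSON object that holds its "api" and its "payload". send_rows: Moves the arm, as the interface text tells. Its arguments: {"type":"object","properties":{"series":{"type":"array","items":{"type":"object","properties":{"ax":{"type":"number"},"ay":{"type":"number"},"az":{"type":"number"},"dx":{"type":"number"},"dy":{"type":"number"},"dz":{"type":"number"},"hand":{"type":"number"}}}}},"required":["series"]}

```bash
mkdir -p pics; ls; cat > h.py <<'E'
import numpy as np, cv2
from cell import read_state, get_image, finish_job
def grab(n,f=None):
    d=get_image(n)
    for k in("mtx","R","t","pixels"): d[k]=np.array(d[k])
    if f: cv2.imwrite("pics/"+f,cv2.cvtColor(d["pixels"],cv2.COLOR_RGB2BGR)); np.savez("pics/"+f+".npz",**d)
    return d
def load(f): return dict(np.load("pics/"+f+".npz"))
def ray(d,u,v):
    K=d["mtx"]; xd=(u-K[0,2])/K[0,0]; yd=(v-K[1,2])/K[1,1]; s=1.
    for _ in range(30): s=1+float(d["k1"])*((xd/s)**2+(yd/s)**2)
    c=-d["R"].T@d["t"]; return c,d["R"].T@np.array([xd/s,yd/s,1.])
def onz(d,u,v,z):
    c,r=ray(d,u,v); return c+r*(z-c[2])/r[2]
def proj(d,X):
    p=d["R"]@np.array(X,float)+d["t"]; x,y=p[:2]/p[2]; s=1+float(d["k1"])*(x*x+y*y)
    return d["mtx"][0,0]*x*s+d["mtx"][0,2], d["mtx"][1,1]*y*s+d["mtx"][1,2]
E
python3 - <<'E'
from h import *
a=grab("top","top0.png");b=grab("scene","scene0.png")
for d in(a,b): print(d["mtx"].tolist(),d["k1"],(-d["R"].T@d["t"]).round(),d["R"].round(2).tolist())
print(read_state())
E
```

```text
pics
[[445.74080214161376, 0.0, 319.65420899332526], [0.0, 445.74080214161376, 202.09251497910125], [0.0, 0.0, 1.0]] -0.020918024614450838 [3.220e+02 1.000e+00 1.185e+03] [[0.02, -1.0, -0.02], [-0.98, -0.02, -0.17], [0.17, 0.02, -0.98]]
[[490.11673004067626, 0.0, 314.8224164954184], [0.0, 490.11673004067626, 197.1541924346511], [0.0, 0.0, 1.0]] -0.03597963997970477 [1315.  489. 1232.] [[-0.51, 0.86, -0.01], [0.67, 0.39, -0.63], [-0.54, -0.33, -0.78]]
{'clock': 0.1, 'qpos': array([ 1.12520091,  0.62925096,  0.03843079,  1.51828307, -0.02701331,
        0.996326  , -0.01999495]), 'qd': array([-0.00015363, -0.00082919,  0.00039511, -0.00313479,  0.00057947,
       -0.00028012,  0.00150166]), 'tau': array([ 3.43923086e-03, -5.64518523e+01,  1.23088863e+00, -1.93968576e+01,
        1.13672821e-02,  5.43425238e-03,  2.44653143e-05]), 'eef_pos': array([ 240.79966392, -603.1290042 ,  230.47771436]), 'tool_rot': array([-3.13984252e+00, -1.22715618e-06,  3.79804182e-01]), 'force': array([-0.24827458, -0.80488992, -0.67750286]), 'torque': array([ 0.00197929,  0.05181517, -0.0269777 ]), 'gripper_force': 0.0, 'width': 85.45644542479046}
```

View pics/top0.png

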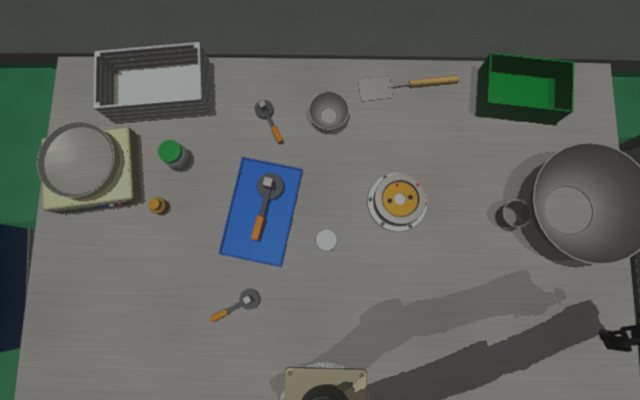

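View pics/scene0.png

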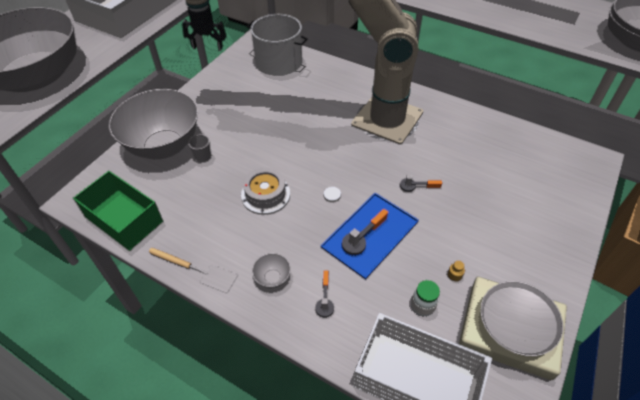

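Top view: three spanner-like things, at (268,186)–(258,228), (264,108)–(278,134) and (250,298)–(220,314). The one in the blue tray is the largest and lies where the spanner is said to start, so it is the one meant. The head is at (398,201). I'll confirm with an enlarged crop.

```bash
python3 - <<'E'
from h import *
d=load("top0.png");im=cv2.cvtColor(d["pixels"],cv2.COLOR_RGB2BGR)
A=im[150:275,210:310];B=im[165:240,360:435]
A=cv2.resize(A,None,fx=4,fy=4,interpolation=cv2.INTER_CUBIC);B=cv2.resize(B,(400,400),interpolation=cv2.INTER_CUBIC)
B=cv2.copyMakeBorder(B,0,100,0,0,cv2.BORDER_CONSTANT);cv2.imwrite("pics/crop1.png",np.hstack([A,B]))
hsv=cv2.cvtColor(im,cv2.COLOR_BGR2HSV)
def blobs(m,name,z,d,mn=3):
    n,l,s,c=cv2.connectedComponentsWithStats(m.astype(np.uint8))
    for i in range(1,n):
        if s[i,4]>=mn: print(name,c[i].round(1),s[i,4],onz(d,*c[i],z).round(1))
for nm in("top0.png","scene0.png"):
    d=load(nm);hsv=cv2.cvtColor(d["pixels"],cv2.COLOR_RGB2HSV);H,S,V=[hsv[...,i].astype(int) for i in range(3)]
    print(nm)
    blobs((H>=3)&(H<=14)&(S>170)&(V>120),"orange",42,d,20)
    blobs(((H<=3)|(H>172))&(S>140)&(V>70),"red",57,d,2)
    blobs((H>100)&(H<125)&(S>150)&(V>80),"blue",14,d,200)
    blobs((H>15)&(H<26)&(S>130)&(V>100),"brass",52,d,100)
E
```

```text
top0.png
red [417.3 184.3] 3 [ 570.4 -229.1   57. ]
red [119.6 203.8] 5 [504.5 541.5  57. ]
blue [260.1 213.8] 5062 [491.8 180.6  14. ]
brass [399.8 198.6] 777 [ 532.9 -184.4   52. ]
brass [155.7 204.5] 149 [505.4 448.4  52. ]
brass [256.8 227.7] 102 [450.2 181.8  52. ]
scene0.png
orange [434.3 182.4] 47 [246.4 280.2  42. ]
orange [379.4 217. ] 88 [458.9 188.6  42. ]
orange [325.3 278.1] 38 [723.5 151.9  42. ]
blue [370.9 235.2] 3220 [513.4 189.5  14. ]
brass [263.9 183.4] 319 [ 529.6 -185.2   52. ]
brass [457.2 268.9] 138 [520.5 456.6  52. ]
```

View pics/crop1.png

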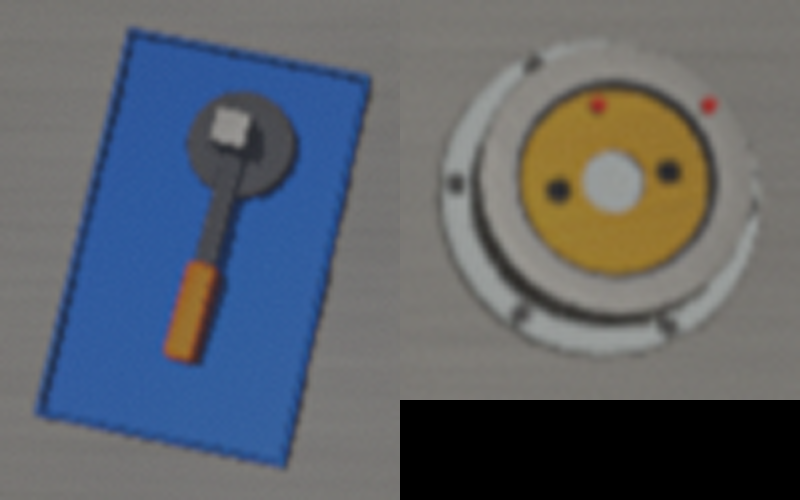

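The crop shows the spanner in the blue tray: boss top at crop (230,127), disc (243,145), grip (188,312). It also shows the head: ring holes at (558,190) and (669,172), ring dot at (598,105), rim dot at (709,105). The tray one has the largest disc, so it is the tool meant.

```bash
python3 - <<'E'
from h import *
d=load("top0.png")
def A(x,y,z): return onz(d,(x+.5)/4-.5+210,(y+.5)/4-.5+150,z)
def B(x,y,z): s=75/400; return onz(d,(x-400+.5)*s-.5+360,(y+.5)*s-.5+165,z)
boss=A(230,127,76);disc=A(243,145,26);g=A(191,309,42)
print("boss",boss,"disc",disc,"grip",g,"yaw",np.arctan2(*(disc-g)[[1,0]]),np.linalg.norm((disc-g)[:2]))
h1=B(558,190,52);h2=B(669,172,52);c=(h1+h2)/2;rd=B(598,105,52);md=B(709,105,62)
print("ring",c,"holes dir",np.arctan2(*(h1-h2)[[1,0]])-np.pi/2,np.linalg.norm(h1-h2),"dot",np.arctan2(*(rd-c)[[1,0]]),"rim",np.arctan2(*(md-c)[[1,0]]),np.linalg.norm((md-c)[:2]))
cor=[A(*p,14) for p in((132,30),(370,76),(285,467),(40,415))];print("tray",np.mean(cor,0),[np.round(x,0).tolist() for x in cor])
e=cor[0]-cor[3];print("tray yaw",np.arctan2(e[1],e[0]))
s=load("scene0.png")
for n,X in(("boss",boss),("disc",disc),("ring",c),("grip",g)): print(n,proj(s,X))
v=s["pixels"][160:270,235:425,::-1];cv2.imwrite("pics/crop2.png",cv2.resize(v,None,fx=4,fy=4,interpolation=cv2.INTER_CUBIC))
E
```

```text
boss [566.80996575 156.96220012  76.        ] disc [565.73028208 154.81567998  26.        ] grip [453.49955656 181.95170472  42.        ] yaw -0.23723476282616213 115.4647114475833
ring [ 533.1795074  -183.94692519   52.        ] holes dir 0.1819894161065425 54.59087512532821 dot 0.18997325279378627 rim -0.8887693061603898 57.53506820663795
tray [500.88339078 177.69939248  14.        ] [[647.0, 236.0, 14.0], [617.0, 72.0, 14.0], [354.0, 120.0, 14.0], [385.0, 283.0, 14.0]]
tray yaw -0.17809543435077616
boss (np.float64(354.03609328697655), np.float64(231.48899189355254))
disc (np.float64(352.75211574933064), np.float64(240.68286558864872))
ring (np.float64(263.5867645785045), np.float64(184.3185552250349))
grip (np.float64(378.19817059847355), np.float64(214.8569552841716))
```

View pics/crop2.png

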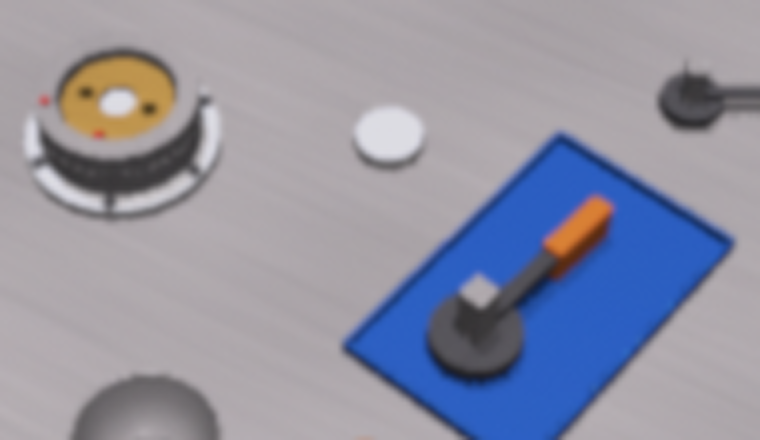

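Scene crop: boss top at (480,292), which is 2 px off the position predicted from the top view, so the two agree. Moving to a hover above the boss.

Request:
{"api": "send_rows", "payload": {"series": [{"dx":2.8,"dy":-3.4,"hand":0},{"dx":5.6,"dy":-6.8,"hand":0},{"dx":8.4,"dy":-10.2,"hand":0},{"dx":11.2,"dy":-13.7,"hand":0},{"dx":14,"dy":-17.1,"hand":0},{"dx":16.8,"dy":-20.5,"hand":0},{"dx":16.8,"dy":-20.5,"hand":0}]}}

```text
invalid input at $.series[0]: expected keys ax, ay, az, dx, dy, dz, hand
```

Request:
{"api": "send_rows", "payload": {"series": [{"dx":3,"dy":-2.7,"dz":0.2,"hand":0},{"dx":6,"dy":-5.4,"dz":0.4,"hand":0},{"dx":9,"dy":-8.1,"dz":0.6,"hand":0},{"dx":12,"dy":-10.8,"dz":0.8,"hand":0},{"dx":15,"dy":-13.5,"dz":1,"hand":0},{"dx":18,"dy":-16.2,"dz":1.2,"hand":0},{"dx":20.8,"dy":-18.9,"dz":1.5,"hand":0}]}}

```text
invalid input at $.series[0]: expected keys ax, ay, az, dx, dy, dz, hand
```

Request:
{"api": "send_rows", "payload": {"series": [{"dx":3,"dy":-2.7,"dz":0.2,"hand":0},{"dx":6,"dy":-5.4,"dz":0.4,"hand":0},{"dx":9,"dy":-8.1,"dz":0.6,"hand":0},{"dx":12,"dy":-10.8,"dz":0.8,"hand":0},{"dx":15,"dy":-13.5,"dz":1,"hand":0},{"dx":18,"dy":-16.2,"dz":1.2,"hand":0},{"dx":20.8,"dy":-18.9,"dz":1.5,"hand":0}]}}

```text
invalid input at $.series[0]: expected keys ax, ay, az, dx, dy, dz, hand
```

Request:
{"api": "send_rows", "payload": {"series": [{"az":0.13,"hand":0},{"az":0.26,"hand":0},{"az":0.39,"hand":0},{"az":0.52,"hand":0},{"az":0.617,"hand":0},{"az":0.617,"hand":0},{"az":0.617,"hand":0}]}}

```text
invalid input at $.series[0]: expected keys ax, ay, az, dx, dy, dz, hand
```

```bash
python3 - <<'E'
from h import *
a=grab("wrist","w1.png");s=read_state()
print((-a["R"].T@a["t"]).round(1),s["clock"],s["eef_pos"],s["tool_rot"],s["force"],s["qpos"])
for X in((566.5,156,76),(565.7,154.8,26)): print(proj(a,X))
E
```

```text
[ 315.3 -572.6  373. ] 0.15 [ 240.8329949  -603.24379078  230.6133251 ] [-3.14016231e+00 -2.76198334e-06  3.79809624e-01] [-0.25973286  0.54946858  0.40629463] [ 1.12521409  0.62912923  0.03844172  1.51810631 -0.0270054   0.99630484
 -0.0199758 ]
(np.float64(-1281.5121231245444), np.float64(-1371.2036924084516))
(np.float64(-730.2336674171995), np.float64(-858.1524847726091))
```

View pics/w1.png

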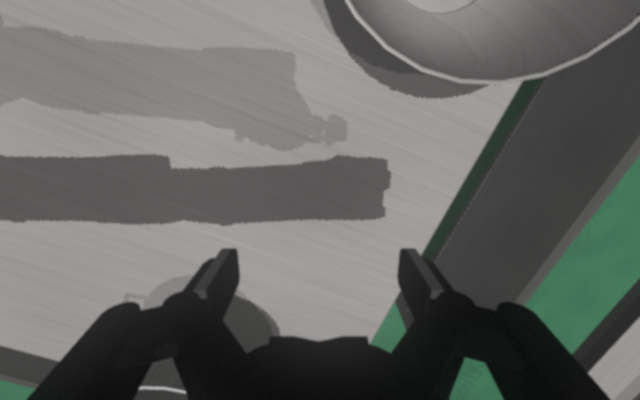

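The moves were refused because every key is required; the wrist picture shows only the fingers at (220,290)/(420,290), still at the start pose. Sending again with all keys.

Request:
{"api": "send_rows", "payload": {"series": [{"ax":0,"ay":0,"az":0,"dx":2.8,"dy":-3.4,"dz":0,"hand":0},{"ax":0,"ay":0,"az":0,"dx":5.6,"dy":-6.8,"dz":0,"hand":0},{"ax":0,"ay":0,"az":0,"dx":8.4,"dy":-10.2,"dz":0,"hand":0},{"ax":0,"ay":0,"az":0,"dx":11.2,"dy":-13.7,"dz":0,"hand":0},{"ax":0,"ay":0,"az":0,"dx":14,"dy":-17.1,"dz":0,"hand":0},{"ax":0,"ay":0,"az":0,"dx":16.8,"dy":-20.5,"dz":0,"hand":0},{"ax":0,"ay":0,"az":0,"dx":16.8,"dy":-20.5,"dz":0,"hand":0}]}}

```text
clock: 0.85
eef_pos: [323.0, -344.6, 231.2]
tool_rot: [-3.137, -0.002, 0.389]
force: [0.8, 0.1, -0.0]
width: 85.4
gripper_force: 0.0
```

Request:
{"api": "send_rows", "payload": {"series": [{"ax":0,"ay":0,"az":0,"dx":3,"dy":-2.7,"dz":0.2,"hand":0},{"ax":0,"ay":0,"az":0,"dx":6,"dy":-5.4,"dz":0.4,"hand":0},{"ax":0,"ay":0,"az":0,"dx":9,"dy":-8.1,"dz":0.6,"hand":0},{"ax":0,"ay":0,"az":0,"dx":12,"dy":-10.8,"dz":0.8,"hand":0},{"ax":0,"ay":0,"az":0,"dx":15,"dy":-13.5,"dz":1,"hand":0},{"ax":0,"ay":0,"az":0,"dx":18,"dy":-16.2,"dz":1.2,"hand":0},{"ax":0,"ay":0,"az":0,"dx":20.8,"dy":-18.9,"dz":1.5,"hand":0}]}}

```text
clock: 1.55
eef_pos: [445.2, -97.5, 216.4]
tool_rot: [3.141, -0.001, 0.379]
force: [1.5, -0.5, 0.1]
width: 85.2
gripper_force: 0.0
```

Request:
{"api": "send_rows", "payload": {"series": [{"ax":0,"ay":0,"az":0,"dx":3,"dy":-2.7,"dz":0.2,"hand":0},{"ax":0,"ay":0,"az":0,"dx":6,"dy":-5.4,"dz":0.4,"hand":0},{"ax":0,"ay":0,"az":0,"dx":9,"dy":-8.1,"dz":0.6,"hand":0},{"ax":0,"ay":0,"az":0,"dx":12,"dy":-10.8,"dz":0.8,"hand":0},{"ax":0,"ay":0,"az":0,"dx":15,"dy":-13.5,"dz":1,"hand":0},{"ax":0,"ay":0,"az":0,"dx":18,"dy":-16.2,"dz":1.2,"hand":0},{"ax":0,"ay":0,"az":0,"dx":20.8,"dy":-18.9,"dz":1.5,"hand":0}]}}

```text
clock: 2.25
eef_pos: [568.5, 155.3, 201.1]
tool_rot: [3.141, -0.0, 0.379]
force: [0.4, 0.2, 1.0]
width: 85.6
gripper_force: 0.0
```

Request:
{"api": "send_rows", "payload": {"series": [{"ax":0,"ay":0,"az":0.13,"dx":0,"dy":0,"dz":0,"hand":0},{"ax":0,"ay":0,"az":0.26,"dx":0,"dy":0,"dz":0,"hand":0},{"ax":0,"ay":0,"az":0.39,"dx":0,"dy":0,"dz":0,"hand":0},{"ax":0,"ay":0,"az":0.52,"dx":0,"dy":0,"dz":0,"hand":0},{"ax":0,"ay":0,"az":0.617,"dx":0,"dy":0,"dz":0,"hand":0},{"ax":0,"ay":0,"az":0.617,"dx":0,"dy":0,"dz":0,"hand":0},{"ax":0,"ay":0,"az":0.617,"dx":0,"dy":0,"dz":0,"hand":0}]}}

```text
clock: 2.95
eef_pos: [567.4, 154.0, 201.1]
tool_rot: [3.141, 0.0, -0.235]
force: [0.0, 0.0, 0.4]
width: 85.6
gripper_force: 0.0
```

```bash
python3 - <<'E'
from h import *
a=grab("wrist","w2.png");s=read_state()
print((-a["R"].T@a["t"]).round(1),s["clock"],s["eef_pos"],s["tool_rot"],s["force"],s["qpos"])
for X in((566.5,156,76),(565.7,154.8,26)): print(proj(a,X))
E
```

```text
[645.3 136.9 343.7] 3.0 [567.39968207 154.01640152 201.18441822] [ 3.14141316e+00  8.58016766e-05 -2.35443520e-01] [ 0.45585266 -0.81359492  0.18792957] [-0.40439151  0.57670031  0.14298028  1.73226732 -0.10436121  0.84017962
 -2.02073661]
(np.float64(317.53907536764706), np.float64(191.37553024469554))
(np.float64(318.7112839142682), np.float64(179.55611177851674))
```

View pics/w2.png

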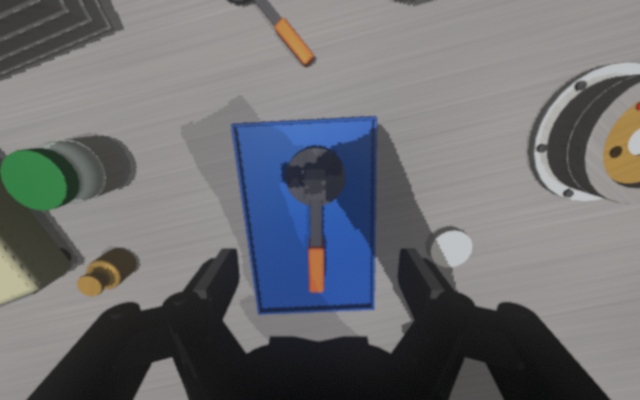

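Wrist view: disc at (315,174), orange grip (316,270), ring partly seen at right (615,150). Refining by colour.

```bash
python3 - <<'E'
from h import *
d=load("w2.png");p=d["pixels"].astype(int);hsv=cv2.cvtColor(d["pixels"],cv2.COLOR_RGB2HSV)
print(onz(d,315,174,26))
o=((p[...,0]>150)&(p[...,0]>1.8*p[...,2])).astype(np.uint8);o[:200]=0;o[:,:290]=0;o[:,340:]=0
c=max(cv2.findContours(o,0,1)[0],key=cv2.contourArea);r=cv2.boxPoints(cv2.minAreaRect(c));print(r.round(1).tolist(),onz(d,*r.mean(0),42))
dk=((hsv[...,1]<90)&(p.sum(2)<330)).astype(np.uint8);dk[:140]=0;dk[240:]=0;dk[:,:270]=0;dk[:,365:]=0
c=max(cv2.findContours(dk,0,1)[0],key=cv2.contourArea);h=cv2.convexHull(c);print(cv2.boundingRect(c),cv2.minEnclosingCircle(c[c[:,0,1]<200]))
im=cv2.resize(d["pixels"][140:300,270:365,::-1],None,fx=3.7,fy=3.7,interpolation=cv2.INTER_CUBIC);cv2.imwrite("pics/crop3.png",cv2.convertScaleAbs(im,alpha=1.8))
E
```

```text
[573.28078594 157.49409911  26.        ]
[[309.0, 249.0], [322.0, 249.0], [322.0, 291.0], [309.0, 291.0]] [456.67785944 184.92083549  42.        ]
(287, 147, 58, 93) ((315.1357116699219, 175.93289184570312), 29.30576515197754)
```

View pics/crop3.png

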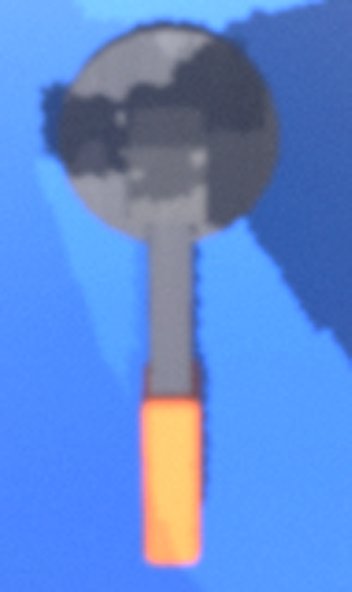

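Crop: disc centre (169,131), boss top (167,173), grip (173,482). The spanner's yaw of about -0.238 matches the tool. Descending and gripping the boss.

Request:
{"api": "send_rows", "payload": {"series": [{"ax":0,"ay":0,"az":0,"dx":0.1,"dy":-0.35,"dz":2.5,"hand":0},{"ax":0,"ay":0,"az":0,"dx":0.1,"dy":-0.35,"dz":5,"hand":0},{"ax":0,"ay":0,"az":0,"dx":0.1,"dy":-0.35,"dz":8,"hand":0},{"ax":0,"ay":0,"az":0,"dx":0.1,"dy":-0.35,"dz":11,"hand":0},{"ax":0,"ay":0,"az":0,"dx":0.1,"dy":-0.35,"dz":13.5,"hand":0},{"ax":0,"ay":0,"az":0,"dx":0.1,"dy":-0.35,"dz":15.2,"hand":0},{"ax":0,"ay":0,"az":0,"dx":0.1,"dy":-0.35,"dz":16.1,"hand":0},{"ax":0,"ay":0,"az":0,"dx":0.1,"dy":-0.35,"dz":16.1,"hand":0}]}}

```text
clock: 3.8
eef_pos: [568.4, 157.1, 39.3]
tool_rot: [3.141, 0.002, -0.237]
force: [-1.1, 0.1, 0.1]
width: 85.6
gripper_force: 0.0
```

Request:
{"api": "send_rows", "payload": {"series": [{"ax":0,"ay":0,"az":0,"dx":0,"dy":0,"dz":0,"hand":1},{"ax":0,"ay":0,"az":0,"dx":0,"dy":0,"dz":0,"hand":1},{"ax":0,"ay":0,"az":0,"dx":0,"dy":0,"dz":0,"hand":1},{"ax":0,"ay":0,"az":0,"dx":0,"dy":0,"dz":0,"hand":1},{"ax":0,"ay":0,"az":0,"dx":0,"dy":0,"dz":0,"hand":1},{"ax":0,"ay":0,"az":0,"dx":0,"dy":0,"dz":0,"hand":1},{"ax":0,"ay":0,"az":0,"dx":0,"dy":0,"dz":0,"hand":1},{"ax":0,"ay":0,"az":0,"dx":0,"dy":0,"dz":0,"hand":1},{"ax":0,"ay":0,"az":0,"dx":0,"dy":0,"dz":0,"hand":1},{"ax":0,"ay":0,"az":0,"dx":0,"dy":0,"dz":0,"hand":1}]}}

```text
clock: 4.8
eef_pos: [569.4, 157.6, 41.0]
tool_rot: [-3.141, -0.001, -0.237]
force: [-0.9, -0.1, 5.9]
width: 21.5
gripper_force: 58.9
```

Request:
{"api": "send_rows", "payload": {"series": [{"ax":0,"ay":0,"az":0,"dx":0,"dy":0,"dz":-1,"hand":1},{"ax":0,"ay":0,"az":0,"dx":0,"dy":0,"dz":-3,"hand":1},{"ax":0,"ay":0,"az":0,"dx":0,"dy":0,"dz":-5,"hand":1},{"ax":0,"ay":0,"az":0,"dx":0,"dy":0,"dz":-7,"hand":1},{"ax":0,"ay":0,"az":0,"dx":0,"dy":0,"dz":-9,"hand":1},{"ax":0,"ay":0,"az":0,"dx":0,"dy":0,"dz":-11,"hand":1},{"ax":0,"ay":0,"az":0,"dx":0,"dy":0,"dz":-11,"hand":1}]}}

```text
clock: 5.5
eef_pos: [570.6, 157.8, 152.8]
tool_rot: [-3.139, -0.004, -0.237]
force: [1.0, -0.1, -3.5]
width: 21.0
gripper_force: 59.4
```

Request:
{"api": "send_rows", "payload": {"series": [{"ax":0,"ay":0,"az":0,"dx":-0.4,"dy":2,"dz":0,"hand":1},{"ax":0,"ay":0,"az":0,"dx":-0.8,"dy":5,"dz":0,"hand":1},{"ax":0,"ay":0,"az":0,"dx":-1.2,"dy":9,"dz":0,"hand":1},{"ax":0,"ay":0,"az":0,"dx":-1.7,"dy":13,"dz":0,"hand":1},{"ax":0,"ay":0,"az":0,"dx":-2.2,"dy":17,"dz":0,"hand":1},{"ax":0,"ay":0,"az":0,"dx":-2.7,"dy":21,"dz":0,"hand":1},{"ax":0,"ay":0,"az":0,"dx":-3.2,"dy":25,"dz":0,"hand":1},{"ax":0,"ay":0,"az":0,"dx":-3.7,"dy":29,"dz":0,"hand":1},{"ax":0,"ay":0,"az":0,"dx":-4.2,"dy":33,"dz":0,"hand":1},{"ax":0,"ay":0,"az":0,"dx":-4.6,"dy":36,"dz":0,"hand":1}]}}

```text
clock: 6.5
eef_pos: [437.7, -184.0, 149.4]
tool_rot: [3.141, 0.002, -0.239]
force: [0.2, 0.2, -3.4]
width: 21.3
gripper_force: 59.4
```

Request:
{"api": "send_rows", "payload": {"series": [{"ax":0,"ay":0,"az":-0.06,"dx":0,"dy":1,"dz":0,"hand":1},{"ax":0,"ay":0,"az":-0.15,"dx":0,"dy":2,"dz":0,"hand":1},{"ax":0,"ay":0,"az":-0.25,"dx":0,"dy":2,"dz":0,"hand":1},{"ax":0,"ay":0,"az":-0.35,"dx":0,"dy":2,"dz":0,"hand":1},{"ax":0,"ay":0,"az":-0.422,"dx":0,"dy":2,"dz":0,"hand":1},{"ax":0,"ay":0,"az":-0.422,"dx":0,"dy":2,"dz":0,"hand":1},{"ax":0,"ay":0,"az":-0.422,"dx":0,"dy":2,"dz":0,"hand":1},{"ax":0,"ay":0,"az":-0.422,"dx":0,"dy":2,"dz":0,"hand":1}]}}

```text
clock: 7.3
eef_pos: [434.8, -201.0, 150.0]
tool_rot: [-3.141, 0.001, 0.184]
force: [-0.5, -0.3, -4.0]
width: 21.2
gripper_force: 59.5
```

```bash
python3 - <<'E'
from h import *
a=grab("wrist","w3.png");s=read_state()
print((-a["R"].T@a["t"]).round(1),s["clock"],s["eef_pos"],s["tool_rot"],s["force"],s["width"])
E
```

```text
[ 513.6 -185.2  292.5] 7.35 [ 434.90934996 -200.98432899  150.08660877] [-3.14141397e+00  4.10827076e-04  1.83936889e-01] [ 0.04421696 -0.0061195  -3.42913564] 21.675597938124643
```

View pics/w3.png

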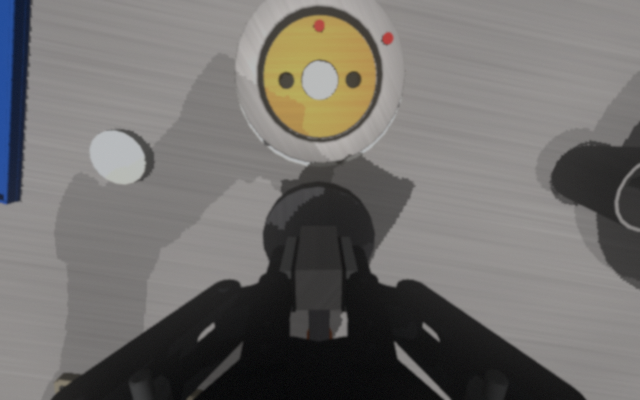

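Wrist view: ring holes at (286,80) and (353,80), ring dot (319,26), rim dot (388,39); held disc spans columns 263–374 with its front edge at row 183. Measuring precisely.

```bash
python3 - <<'E'
from h import *
d=load("w3.png");p=d["pixels"].astype(int);g=p.sum(2)
def cen(m,x0,x1,y0,y1):
    w=np.zeros(m.shape,bool);w[y0:y1,x0:x1]=m[y0:y1,x0:x1];M=cv2.moments(w.astype(np.uint8),True);return M["m10"]/M["m00"],M["m01"]/M["m00"],M["m00"]
red=(p[...,0]>1.9*p[...,1])&(p[...,0]>110)&(p[...,1]<90)
out={}
for n,m,b,z in(("h1",g<230,(274,299,67,93),52),("h2",g<230,(341,366,67,93),52),("rd",red,(308,330,15,36),52),("md",red,(378,398,30,50),62)):
    c=cen(m,*b);out[n]=onz(d,c[0],c[1],z);print(n,np.round(c,1),out[n].round(1))
c=(out["h1"]+out["h2"])/2;e=out["h1"]-out["h2"];an=lambda v:np.arctan2(v[1],v[0])
print("ring",c.round(1),an(e)-np.pi/2,np.linalg.norm(e),"dot",an(out["rd"]-c),"rim",an(out["md"]-c),np.linalg.norm((out["md"]-c)[:2]))
hsv=cv2.cvtColor(d["pixels"],cv2.COLOR_RGB2HSV)
br=((hsv[...,1]>90)&(hsv[...,0]>14)&(hsv[...,0]<30)).astype(np.uint8);br[150:]=0
q=max(cv2.findContours(br,0,1)[0],key=cv2.contourArea);el=cv2.fitEllipse(cv2.convexHull(q));print("brass",el,onz(d,*el[0],52).round(1))
# held disc outline relative to TCP in tool axes
T=np.array([434.9,-201.0,150.]);ps=.184;R=np.array([[np.cos(ps),np.sin(ps)],[np.sin(ps),-np.cos(ps)]])
for (u,v) in((319,183),(263,235),(374.5,235)):
  for z in(135,121): print((u,v),z,(R@(onz(d,u,v,z)-T)[:2]).round(1))
for u in(319,320):
  print("boss side top",(R@(onz(d,u,270,187-1)-T)[:2]).round(1))
E
```

```text
h1 [285.7  79.7 153. ] [ 529.2 -155.8   52. ]
h2 [353.1  79.1 162. ] [ 539.6 -209.1   52. ]
rd [318.7  25.3  69. ] [ 571.6 -174.9   52. ]
md [387.2  38.1  84. ] [ 570.3 -226.6   62. ]
ring [ 534.4 -182.4   52. ] 0.1921798320669006 54.22221920717074 dot 0.19948505102867162 rim -0.8882129628380951 56.931032233506016
brass ((319.2085266113281, 75.56953430175781), (112.9635009765625, 122.70036315917969), 2.0238196849823) [ 537.2 -181.8   52. ]
(319, 183) 135 [37.6 -0.5]
(319, 183) 121 [33.8 -0.5]
(263, 235) 135 [  3.7 -35.6]
(263, 235) 121 [ -3.1 -38.7]
(374.5, 235) 135 [ 3.8 34.4]
(374.5, 235) 121 [-3.  37.6]
boss side top [11.4 -0.7]
boss side top [11.4 -0.2]
```

Request:
{"api": "send_rows", "payload": {"series": [{"ax":0,"ay":0,"az":-0.007,"dx":1.5,"dy":0,"dz":0,"hand":1},{"ax":0,"ay":0,"az":-0.007,"dx":4,"dy":0,"dz":0,"hand":1},{"ax":0,"ay":0,"az":-0.007,"dx":6.5,"dy":0,"dz":0,"hand":1},{"ax":0,"ay":0,"az":-0.007,"dx":8.8,"dy":0,"dz":0.5,"hand":1},{"ax":0,"ay":0,"az":-0.007,"dx":10.25,"dy":0.05,"dz":2,"hand":1},{"ax":0,"ay":0,"az":-0.007,"dx":10.25,"dy":0.05,"dz":4,"hand":1},{"ax":0,"ay":0,"az":-0.007,"dx":10.25,"dy":0.05,"dz":5,"hand":1},{"ax":0,"ay":0,"az":-0.007,"dx":10.25,"dy":0.05,"dz":5,"hand":1},{"ax":0,"ay":0,"az":-0.007,"dx":10.25,"dy":0.05,"dz":5,"hand":1},{"ax":0,"ay":0,"az":-0.007,"dx":10.25,"dy":0.05,"dz":5,"hand":1}]}}

```text
clock: 8.35
eef_pos: [536.3, -183.2, 101.2]
tool_rot: [3.141, -0.001, 0.191]
force: [-0.6, 0.1, -3.3]
width: 21.1
gripper_force: 59.3
```

```bash
python3 - <<'E'
from h import *
s=read_state();print(s["eef_pos"],s["tool_rot"],s["force"])
for n in("wrist","top","scene"): grab(n,n+"4.png")
E
```

```text
[ 536.31613397 -183.17533539  101.23788837] [ 3.14074454e+00 -1.35586449e-03  1.91281115e-01] [-0.55661818  0.07509317 -3.30522945]
```

Request:
{"api": "send_rows", "payload": {"series": [{"ax":0,"ay":0,"az":0,"dx":-0.05,"dy":-0.05,"dz":0.4,"hand":1},{"ax":0,"ay":0,"az":0,"dx":-0.05,"dy":-0.05,"dz":0.8,"hand":1},{"ax":0,"ay":0,"az":0,"dx":-0.05,"dy":-0.05,"dz":1.1,"hand":1},{"ax":0,"ay":0,"az":0,"dx":-0.05,"dy":-0.05,"dz":1.3,"hand":1},{"ax":0,"ay":0,"az":0,"dx":-0.05,"dy":-0.05,"dz":1.5,"hand":1},{"ax":0,"ay":0,"az":0,"dx":-0.05,"dy":-0.05,"dz":1.5,"hand":1}]}}

```text
clock: 9.1
eef_pos: [535.1, -182.3, 85.0]
tool_rot: [-3.141, 0.0, 0.192]
force: [0.1, 0.5, -3.8]
width: 21.1
gripper_force: 59.5
```

Pins are entering without resistance.

Request:
{"api": "send_rows", "payload": {"series": [{"ax":0,"ay":0,"az":0,"dx":0,"dy":0,"dz":0.2,"hand":1},{"ax":0,"ay":0,"az":0,"dx":0,"dy":0,"dz":0.4,"hand":1},{"ax":0,"ay":0,"az":0,"dx":0,"dy":0,"dz":0.5,"hand":1},{"ax":0,"ay":0,"az":0,"dx":0,"dy":0,"dz":0.5,"hand":1},{"ax":0,"ay":0,"az":0,"dx":0,"dy":0,"dz":0.5,"hand":1}]}}

```text
clock: 9.6
eef_pos: [535.5, -182.5, 81.1]
tool_rot: [3.141, -0.001, 0.192]
force: [-2.4, 0.2, 5.6]
width: 21.1
gripper_force: 60.7
```

Request:
{"api": "send_rows", "payload": {"series": [{"ax":0,"ay":0,"az":0,"dx":0,"dy":0,"dz":-0.03,"hand":0},{"ax":0,"ay":0,"az":0,"dx":0,"dy":0,"dz":-0.03,"hand":0},{"ax":0,"ay":0,"az":0,"dx":0,"dy":0,"dz":-0.03,"hand":0},{"ax":0,"ay":0,"az":0,"dx":0,"dy":0,"dz":-0.03,"hand":0},{"ax":0,"ay":0,"az":0,"dx":0,"dy":0,"dz":-0.03,"hand":0},{"ax":0,"ay":0,"az":0,"dx":0,"dy":0,"dz":-0.03,"hand":0},{"ax":0,"ay":0,"az":0,"dx":0,"dy":0,"dz":-2,"hand":0},{"ax":0,"ay":0,"az":0,"dx":0,"dy":0,"dz":-4,"hand":0},{"ax":0,"ay":0,"az":0,"dx":0,"dy":0,"dz":-5,"hand":0},{"ax":0,"ay":0,"az":0,"dx":0,"dy":0,"dz":-5,"hand":0}]}}

```text
clock: 10.6
eef_pos: [536.3, -182.7, 131.6]
tool_rot: [3.14, -0.003, 0.192]
force: [0.0, 0.2, 0.3]
width: 85.5
gripper_force: 0.0
```

Request:
{"api": "send_rows", "payload": {"series": [{"ax":0,"ay":0,"az":0,"dx":-2,"dy":0,"dz":0,"hand":0},{"ax":0,"ay":0,"az":0,"dx":-4,"dy":0,"dz":0,"hand":0},{"ax":0,"ay":0,"az":0,"dx":-6.5,"dy":0,"dz":0,"hand":0},{"ax":0,"ay":0,"az":0,"dx":-9,"dy":0,"dz":0,"hand":0},{"ax":0,"ay":0,"az":0,"dx":-11.8,"dy":0,"dz":0,"hand":0},{"ax":0,"ay":0,"az":0,"dx":-11.8,"dy":0,"dz":0,"hand":0},{"ax":0,"ay":0,"az":0,"dx":-11.8,"dy":0,"dz":0,"hand":0}]}}

```text
clock: 11.3
eef_pos: [419.2, -204.9, 129.9]
tool_rot: [-3.141, 0.0, 0.191]
force: [0.7, 0.3, 0.1]
width: 85.5
gripper_force: 0.0
```

```bash
python3 - <<'E'
from h import *
a=grab("wrist","w5.png");s=read_state();print(s["clock"],s["eef_pos"],s["tool_rot"],s["force"],s["width"])
for X in((534.4,-182.4,116),(534.4,-182.4,66),(419.2,-205,82)):print(np.round(proj(a,X),1))
E
```

```text
11.35 [ 420.24226682 -204.81577498  130.04215792] [ 3.14155530e+00 -7.89896290e-04  1.91877396e-01] [ 0.15083686 -0.32137218 -0.16547062] 85.01852339510138
[319.7  28.4]
[319.3  48.7]
[319.4 220.3]
```

View pics/w5.png

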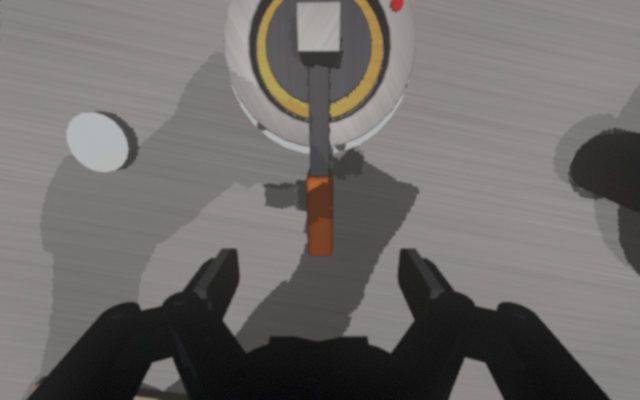

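The spanner sits level in the ring: boss top at (319,26), grip at (320,216), gripper aligned. Descending onto the grip.

Request:
{"api": "send_rows", "payload": {"series": [{"ax":0,"ay":0,"az":0,"dx":-0.05,"dy":0,"dz":2,"hand":0},{"ax":0,"ay":0,"az":0,"dx":-0.05,"dy":0,"dz":4,"hand":0},{"ax":0,"ay":0,"az":0,"dx":-0.05,"dy":0,"dz":6,"hand":0},{"ax":0,"ay":0,"az":0,"dx":-0.05,"dy":0,"dz":7.5,"hand":0},{"ax":0,"ay":0,"az":0,"dx":-0.05,"dy":0,"dz":8.3,"hand":0},{"ax":0,"ay":0,"az":0,"dx":-0.05,"dy":0,"dz":8.3,"hand":0}]}}

```text
clock: 11.95
eef_pos: [419.3, -204.4, 46.3]
tool_rot: [-3.141, 0.001, 0.193]
force: [0.6, -0.1, -0.0]
width: 85.2
gripper_force: 0.0
```

Request:
{"api": "send_rows", "payload": {"series": [{"ax":0,"ay":0,"az":0,"dx":0,"dy":0,"dz":0,"hand":1},{"ax":0,"ay":0,"az":0,"dx":0,"dy":0,"dz":0,"hand":1},{"ax":0,"ay":0,"az":0,"dx":0,"dy":0,"dz":0,"hand":1},{"ax":0,"ay":0,"az":0,"dx":0,"dy":0,"dz":0,"hand":1},{"ax":0,"ay":0,"az":0,"dx":0,"dy":0,"dz":0,"hand":1},{"ax":0,"ay":0,"az":0,"dx":0,"dy":0,"dz":0,"hand":1},{"ax":0,"ay":0,"az":0,"dx":0,"dy":0,"dz":0,"hand":1},{"ax":0,"ay":0,"az":0,"dx":0,"dy":0,"dz":0,"hand":1},{"ax":0,"ay":0,"az":0,"dx":0,"dy":0,"dz":0,"hand":1}]}}

```text
clock: 12.85
eef_pos: [419.2, -205.1, 47.5]
tool_rot: [3.141, -0.0, 0.192]
force: [-1.3, -0.0, 4.7]
width: 19.1
gripper_force: 60.8
```

Request:
{"api": "send_rows", "payload": {"series": [{"ax":0,"ay":0,"az":0.06,"dx":0.02,"dy":-0.7,"dz":0,"hand":1},{"ax":0,"ay":0,"az":0.12,"dx":0.08,"dy":-1.4,"dz":0,"hand":1},{"ax":0,"ay":0,"az":0.18,"dx":0.19,"dy":-2.1,"dz":0,"hand":1},{"ax":0,"ay":0,"az":0.24,"dx":0.34,"dy":-2.79,"dz":0,"hand":1},{"ax":0,"ay":0,"az":0.3,"dx":0.52,"dy":-3.47,"dz":0,"hand":1},{"ax":0,"ay":0,"az":0.36,"dx":0.75,"dy":-4.13,"dz":0,"hand":1},{"ax":0,"ay":0,"az":0.42,"dx":1.02,"dy":-4.78,"dz":0,"hand":1},{"ax":0,"ay":0,"az":0.48,"dx":1.33,"dy":-5.42,"dz":0,"hand":1},{"ax":0,"ay":0,"az":0.54,"dx":1.67,"dy":-6.03,"dz":0,"hand":1}]}}

```text
clock: 13.75
eef_pos: [423.3, -143.7, 47.5]
tool_rot: [3.14, -0.0, -0.352]
force: [-3.3, -3.1, 5.4]
width: 19.6
gripper_force: 61.1
```

Request:
{"api": "send_rows", "payload": {"series": [{"ax":0,"ay":0,"az":0.06,"dx":0.02,"dy":-0.7,"dz":0,"hand":1},{"ax":0,"ay":0,"az":0.12,"dx":0.08,"dy":-1.4,"dz":0,"hand":1},{"ax":0,"ay":0,"az":0.18,"dx":0.19,"dy":-2.1,"dz":0,"hand":1},{"ax":0,"ay":0,"az":0.24,"dx":0.34,"dy":-2.79,"dz":0,"hand":1},{"ax":0,"ay":0,"az":0.3,"dx":0.52,"dy":-3.47,"dz":0,"hand":1},{"ax":0,"ay":0,"az":0.36,"dx":0.75,"dy":-4.13,"dz":0,"hand":1},{"ax":0,"ay":0,"az":0.42,"dx":1.02,"dy":-4.78,"dz":0,"hand":1},{"ax":0,"ay":0,"az":0.48,"dx":1.33,"dy":-5.42,"dz":0,"hand":1},{"ax":0,"ay":0,"az":0.48,"dx":1.33,"dy":-5.42,"dz":0,"hand":1}]}}

```text
clock: 14.65
eef_pos: [454.6, -96.9, 47.4]
tool_rot: [3.14, -0.001, -0.831]
force: [-1.9, -1.0, 5.7]
width: 19.3
gripper_force: 61.1
```

```bash
python3 - <<'E'
from h import *
s=read_state();print(s["eef_pos"],s["tool_rot"],s["force"],s["torque"])
p=s["eef_pos"][:2]-[534.4,-182.5];print(np.hypot(*p),np.arctan2(-p[1],-p[0]))
E
```

```text
[454.58715372 -96.91982098  47.35712801] [ 3.14031519e+00 -7.84577432e-04 -8.30999152e-01] [-1.89507501 -1.0395627   5.65925525] [-0.64549713  0.1039809  -0.25468645]
117.02161113480267 -0.8202545113705307
```

Request:
{"api": "send_rows", "payload": {"series": [{"ax":0,"ay":0,"az":0.02,"dx":0,"dy":-0.23,"dz":0,"hand":1},{"ax":0,"ay":0,"az":0.04,"dx":0.01,"dy":-0.47,"dz":0,"hand":1},{"ax":0,"ay":0,"az":0.06,"dx":0.02,"dy":-0.7,"dz":0,"hand":1},{"ax":0,"ay":0,"az":0.08,"dx":0.04,"dy":-0.94,"dz":0,"hand":1},{"ax":0,"ay":0,"az":0.08,"dx":0.04,"dy":-0.94,"dz":0,"hand":1}]}}

```text
clock: 15.15
eef_pos: [461.4, -91.1, 47.4]
tool_rot: [3.14, -0.001, -0.91]
force: [-3.2, -0.9, 5.8]
width: 19.1
gripper_force: 61.1
```

Request:
{"api": "send_rows", "payload": {"series": [{"ax":0,"ay":0,"az":0.02,"dx":0,"dy":-0.23,"dz":0,"hand":1},{"ax":0,"ay":0,"az":0.03,"dx":0.01,"dy":-0.35,"dz":0,"hand":1},{"ax":0,"ay":0,"az":0.03,"dx":0.01,"dy":-0.35,"dz":0,"hand":1}]}}

```text
clock: 15.45
eef_pos: [464.1, -89.1, 47.4]
tool_rot: [3.14, -0.001, -0.939]
force: [-2.1, -1.8, 4.9]
width: 19.2
gripper_force: 61.1
```

```bash
cat > st.py <<'E'
from h import *
s=read_state();print(s["eef_pos"],s["tool_rot"],s["force"],s["torque"])
p=s["eef_pos"][:2]-[534.4,-182.5];print(np.hypot(*p),np.arctan2(-p[1],-p[0]))
E
python3 st.py
```

```text
[464.11096978 -89.10583935  47.38297456] [ 3.14011055e+00 -5.63160202e-04 -9.39159067e-01] [-2.11335959 -1.82051227  4.94500942] [-0.76525442  0.25025379  0.01685176]
116.88890885514634 -0.9256292953549211
```

No stop felt yet; continuing in small steps.

Request:
{"api": "send_rows", "payload": {"series": [{"ax":0,"ay":0,"az":0.02,"dx":0,"dy":-0.23,"dz":0,"hand":1},{"ax":0,"ay":0,"az":0.03,"dx":0.01,"dy":-0.35,"dz":0,"hand":1},{"ax":0,"ay":0,"az":0.03,"dx":0.01,"dy":-0.35,"dz":0,"hand":1}]}}

```text
clock: 15.75
eef_pos: [467.0, -87.1, 47.4]
tool_rot: [3.14, -0.0, -0.969]
force: [-2.9, -2.1, 7.8]
width: 19.6
gripper_force: 61.1
```

Request:
{"api": "send_rows", "payload": {"series": [{"ax":0,"ay":0,"az":0.02,"dx":0,"dy":-0.23,"dz":0,"hand":1},{"ax":0,"ay":0,"az":0.03,"dx":0.01,"dy":-0.35,"dz":0,"hand":1},{"ax":0,"ay":0,"az":0.03,"dx":0.01,"dy":-0.35,"dz":0,"hand":1}]}}

```text
clock: 16.05
eef_pos: [468.9, -85.7, 47.3]
tool_rot: [3.138, -0.0, -0.997]
force: [-5.1, -3.7, 7.9]
width: 19.3
gripper_force: 61.5
```

```bash
python3 st.py
```

```text
[468.93601719 -85.72878091  47.31221953] [ 3.13838301e+00 -3.48065462e-04 -9.96666149e-01] [-5.05368594 -3.72869623  7.87711347] [-1.24173569  0.65341984  0.68276929]
116.83407846064274 -0.9760292759247059
```

Request:
{"api": "send_rows", "payload": {"series": [{"ax":0,"ay":0,"az":0.01,"dx":0,"dy":-0.2,"dz":0,"hand":1},{"ax":0,"ay":0,"az":0.015,"dx":0,"dy":-0.35,"dz":0,"hand":1},{"ax":0,"ay":0,"az":0.015,"dx":0,"dy":-0.35,"dz":0,"hand":1}]}}

```text
clock: 16.35
eef_pos: [469.9, -85.0, 47.2]
tool_rot: [3.135, 0.0, -1.011]
force: [-9.2, -7.3, 9.6]
width: 19.3
gripper_force: 62.4
```

Request:
{"api": "send_rows", "payload": {"series": [{"ax":0,"ay":0,"az":0,"dx":0,"dy":-0.2,"dz":0,"hand":1},{"ax":0,"ay":0,"az":0,"dx":0,"dy":-0.3,"dz":0,"hand":1},{"ax":0,"ay":0,"az":0,"dx":0,"dy":-0.3,"dz":0,"hand":1},{"ax":0,"ay":0,"az":0,"dx":0,"dy":-0.3,"dz":0,"hand":1}]}}

```text
clock: 16.75
eef_pos: [470.2, -84.8, 47.0]
tool_rot: [3.132, 0.001, -1.014]
force: [-13.0, -10.9, 10.1]
width: 19.2
gripper_force: 62.7
```

```bash
python3 st.py
```

```text
[470.20153616 -84.77429313  46.99930108] [ 3.13216347e+00  1.27179906e-03 -1.01436540e+00] [-12.97401709 -10.94685267  10.13574889] [-2.49027912  2.05791878  0.85434156]
116.9262867948267 -0.9895682828496666
```

The force climbed to 17 N with almost no travel, so the ring is at its stop. Unloading, opening and rising.

Request:
{"api": "send_rows", "payload": {"series": [{"ax":0,"ay":0,"az":0,"dx":0,"dy":0.3,"dz":0,"hand":1},{"ax":0,"ay":0,"az":0,"dx":0,"dy":0.7,"dz":0,"hand":1},{"ax":0,"ay":0,"az":0,"dx":0,"dy":0.8,"dz":0,"hand":1},{"ax":0,"ay":0,"az":0,"dx":0,"dy":0.8,"dz":0,"hand":1}]}}

```text
clock: 17.15
eef_pos: [469.3, -85.5, 47.3]
tool_rot: [3.141, -0.001, -1.011]
force: [-3.6, -3.3, 4.0]
width: 19.0
gripper_force: 63.4
```

Request:
{"api": "send_rows", "payload": {"series": [{"ax":0,"ay":0,"az":0,"dx":0,"dy":0,"dz":0,"hand":0},{"ax":0,"ay":0,"az":0,"dx":0,"dy":0,"dz":0,"hand":0},{"ax":0,"ay":0,"az":0,"dx":0,"dy":0,"dz":0,"hand":0},{"ax":0,"ay":0,"az":0,"dx":0,"dy":0,"dz":0,"hand":0},{"ax":0,"ay":0,"az":0,"dx":0,"dy":0,"dz":0,"hand":0},{"ax":0,"ay":0,"az":0,"dx":0,"dy":0,"dz":0,"hand":0},{"ax":0,"ay":0,"az":0,"dx":0,"dy":0,"dz":-2.5,"hand":0},{"ax":0,"ay":0,"az":0,"dx":0,"dy":0,"dz":-5,"hand":0},{"ax":0,"ay":0,"az":0,"dx":0,"dy":0,"dz":-8.5,"hand":0},{"ax":0,"ay":0,"az":0,"dx":0,"dy":0,"dz":-8.5,"hand":0}]}}

```text
clock: 18.15
eef_pos: [471.8, -85.6, 135.6]
tool_rot: [-3.136, -0.005, -1.014]
force: [-0.1, 0.2, 0.3]
width: 85.3
gripper_force: 0.0
```

```bash
python3 st.py; python3 - <<'E'
from h import *
d=grab("wrist","w6.png");s=read_state();p=d["pixels"].astype(int)
hsv=cv2.cvtColor(d["pixels"],cv2.COLOR_RGB2HSV);H,S,V=[hsv[...,i].astype(int) for i in range(3)]
def bl(m,n,z,mn=5):
    k,l,st,c=cv2.connectedComponentsWithStats(m.astype(np.uint8))
    for i in range(1,k):
        if st[i,4]>mn: print(n,c[i].round(1),st[i].tolist(),onz(d,*c[i],z).round(1))
bl((H>=4)&(H<=14)&(S>150)&(V>60),"orange",82,100)
bl((H<4)|(H>172)&(S>160)&(V>90),"red",55,15)
bl((S<40)&(V>120)&(np.indices(H.shape)[0]<60)&(abs(np.indices(H.shape)[1]-320)<45),"boss",116,100)
for X in((534.4,-182.5,116),(534.4,-182.5,66)):print(np.round(proj(d,X),1))
E
```

```text
[471.84763188 -85.58288861 135.57602625] [-3.13629423 -0.00453292 -1.01352902] [-0.07577725  0.19579432  0.327336  ] [ 0.0073685  -0.0308986   0.02568188]
115.3504453266734 -0.9976466125673557
orange [324.5 197. ] [312, 177, 25, 46, 934] [ 477.1 -100.    82. ]
orange [322.8 247.5] [316, 240, 19, 14, 179] [455.7 -63.7  82. ]
orange [ 12.5 256.7] [0, 250, 28, 13, 302] [662.   75.2  82. ]
red [292.1   8.4] [285, 0, 12, 18, 52] [ 565.2 -197.4   55. ]
red [325.3   6.6] [321, 1, 11, 9, 26] [ 546.1 -210.5   55. ]
red [313.2   9.2] [308, 8, 12, 4, 16] [ 552.4 -204.8   55. ]
red [289.3  18.4] [287, 14, 6, 11, 25] [ 563.8 -191.2   55. ]
red [282.   24.4] [279, 19, 8, 12, 29] [ 566.3 -185.2   55. ]
red [341.8  31.6] [338, 28, 8, 8, 30] [ 527.9 -203.9   55. ]
red [143.   40.9] [140, 36, 7, 11, 25] [ 646.  -123.1   55. ]
red [299.2  65. ] [289, 42, 31, 40, 260] [ 542.6 -169.2   55. ]
red [ 1.3 57.4] [0, 54, 5, 8, 18] [729.3 -57.9  55. ]
red [ 26.8 107. ] [0, 55, 59, 101, 2026] [704.9 -32.7  55. ]
red [134.8  67.6] [128, 57, 14, 22, 73] [ 644.7 -103.2   55. ]
red [335.1  65. ] [329, 60, 13, 11, 21
[... 7800 characters left out ...]
.3  55. ]
red [366.8 378.4] [362, 374, 12, 9, 31] [324.6  55.2  55. ]
red [521.5 381.7] [517, 375, 9, 15, 33] [183.2 -29.8  55. ]
red [389.3 384.9] [386, 380, 8, 13, 25] [298.8  49.7  55. ]
red [500.2 385.4] [491, 380, 20, 14, 53] [198.5 -13.7  55. ]
red [442.3 394.4] [438, 389, 9, 11, 26] [242.   29.8  55. ]
red [512.4 392.9] [509, 388, 7, 10, 18] [179.9 -12.7  55. ]
red [ 41.2 393.8] [38, 390, 7, 10, 26] [613.7 262.6  55. ]
red [141.9 396.2] [133, 390, 19, 10, 76] [519.1 208.2  55. ]
red [ 14.8 397.4] [11, 395, 8, 5, 20] [636.6 283.   55. ]
red [ 27.5 397.7] [22, 396, 13, 4, 27] [624.8 276.3  55. ]
boss [317.8  32.6] [297, 9, 42, 48, 1908] [ 534.3 -182.5  116. ]
[317.6  32.6]
[318.1  51.6]
```

View pics/w6.png

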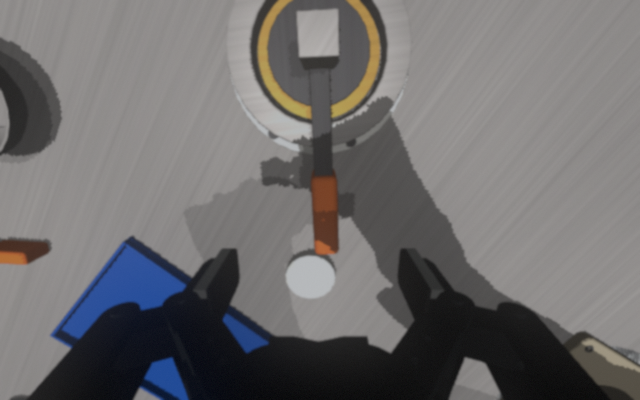

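The wrist view shows the boss top at (318,32), the grip (312–337, 177–253) and the seated disc. The grip lines up with the boss, so the spanner is still level. The ring dot is out of frame. I've now used all 10 pictures, so the rest is checked by code. Going over the boss.

Request:
{"api": "send_rows", "payload": {"series": [{"ax":0,"ay":0,"az":-0.03,"dx":2,"dy":0,"dz":0,"hand":0},{"ax":0,"ay":0,"az":-0.03,"dx":4,"dy":0,"dz":0,"hand":0},{"ax":0,"ay":0,"az":-0.03,"dx":6.5,"dy":-0.1,"dz":0,"hand":0},{"ax":0,"ay":0,"az":-0.03,"dx":9,"dy":-0.1,"dz":0,"hand":0},{"ax":0,"ay":0,"az":-0.03,"dx":11.5,"dy":-0.2,"dz":0,"hand":0},{"ax":0,"ay":0,"az":-0.03,"dx":11.6,"dy":-0.2,"dz":0,"hand":0},{"ax":0,"ay":0,"az":-0.03,"dx":11.6,"dy":-0.2,"dz":0,"hand":0},{"ax":0,"ay":0,"az":-0.03,"dx":11.6,"dy":-0.2,"dz":0,"hand":0}]}}

```text
clock: 19.0
eef_pos: [531.4, -180.9, 131.4]
tool_rot: [3.141, 0.003, -0.983]
force: [0.3, -1.0, -0.5]
width: 85.6
gripper_force: 0.0
```

```bash
python3 st.py; python3 - <<'E'
from h import *
d=load("w6.png");p=d["pixels"].astype(int)
o=((p[...,0]>1.7*p[...,2])&(p[...,0]>p[...,1]*1.4)&(p[...,0]>70)).astype(np.uint8)
o[:165]=0;o[265:]=0;o[:,:295]=0;o[:,350:]=0
for r in(190,200,215,230,240):
    x=np.flatnonzero(o[r]);print(r,x.min(),x.max(),onz(d,(x.min()+x.max())/2,r,82).round(1))
ys=np.flatnonzero(o.any(1));print(ys.min(),ys.max())
E
```

```text
[ 531.40570533 -180.87708281  131.37372338] [ 3.14068536e+00  2.68635973e-03 -9.82556619e-01] [ 0.26779784 -1.02857668 -0.48637241] [0.02178206 0.00906741 0.01653155]
3.4058274736147753 -0.4966828822739703
190 311 336 [ 480.7 -104.2   82. ]
200 313 337 [475.5 -98.2  82. ]
215 314 336 [469.1 -88.   82. ]
230 315 336 [462.  -77.6  82. ]
240 315 336 [457.4 -70.4  82. ]
176 254
```

Request:
{"api": "send_rows", "payload": {"series": [{"ax":0,"ay":0,"az":0,"dx":0.35,"dy":-0.15,"dz":0.5,"hand":0},{"ax":0,"ay":0,"az":0,"dx":0.35,"dy":-0.15,"dz":2,"hand":0},{"ax":0,"ay":0,"az":0,"dx":0.35,"dy":-0.15,"dz":3.5,"hand":0},{"ax":0,"ay":0,"az":0,"dx":0.35,"dy":-0.15,"dz":4.6,"hand":0},{"ax":0,"ay":0,"az":0,"dx":0.35,"dy":-0.15,"dz":5,"hand":0},{"ax":0,"ay":0,"az":0,"dx":0.35,"dy":-0.15,"dz":5,"hand":0}]}}

```text
clock: 19.6
eef_pos: [535.4, -184.0, 81.8]
tool_rot: [3.141, 0.001, -0.983]
force: [-0.4, 0.7, -0.6]
width: 85.7
gripper_force: 0.0
```

Request:
{"api": "send_rows", "payload": {"series": [{"ax":0,"ay":0,"az":0,"dx":0,"dy":0,"dz":0,"hand":1},{"ax":0,"ay":0,"az":0,"dx":0,"dy":0,"dz":0,"hand":1},{"ax":0,"ay":0,"az":0,"dx":0,"dy":0,"dz":0,"hand":1},{"ax":0,"ay":0,"az":0,"dx":0,"dy":0,"dz":0,"hand":1},{"ax":0,"ay":0,"az":0,"dx":0,"dy":0,"dz":0,"hand":1},{"ax":0,"ay":0,"az":0,"dx":0,"dy":0,"dz":0,"hand":1},{"ax":0,"ay":0,"az":0,"dx":0,"dy":0,"dz":0,"hand":1},{"ax":0,"ay":0,"az":0,"dx":0,"dy":0,"dz":0,"hand":1},{"ax":0,"ay":0,"az":0,"dx":0,"dy":0,"dz":0,"hand":1}]}}

```text
clock: 20.5
eef_pos: [535.4, -184.8, 82.8]
tool_rot: [3.141, -0.0, -0.983]
force: [-2.7, -0.6, 5.2]
width: 21.1
gripper_force: 59.1
```

```bash
python3 st.py
```

```text
[ 535.3633357  -184.79931821   82.75111624] [ 3.14124312e+00 -2.00073244e-04 -9.83004063e-01] [-2.70931115 -0.64874458  5.24079655] [-0.09511233  0.50842715  0.32264251]
2.4929660815466232 1.9675448728490985
```

Request:
{"api": "send_rows", "payload": {"series": [{"ax":0,"ay":0,"az":0,"dx":0,"dy":0,"dz":-0.4,"hand":1},{"ax":0,"ay":0,"az":0,"dx":0,"dy":0,"dz":-0.8,"hand":1},{"ax":0,"ay":0,"az":0,"dx":0,"dy":0,"dz":-1.2,"hand":1},{"ax":0,"ay":0,"az":0,"dx":0,"dy":0,"dz":-2,"hand":1},{"ax":0,"ay":0,"az":0,"dx":0,"dy":0,"dz":-4,"hand":1},{"ax":0,"ay":0,"az":0,"dx":0,"dy":0,"dz":-6,"hand":1},{"ax":0,"ay":0,"az":0,"dx":0,"dy":0,"dz":-7.5,"hand":1},{"ax":0,"ay":0,"az":0,"dx":0,"dy":0,"dz":-7.5,"hand":1}]}}

```text
clock: 21.3
eef_pos: [537.3, -184.7, 159.7]
tool_rot: [-3.138, -0.003, -0.983]
force: [0.4, -0.1, -3.7]
width: 21.4
gripper_force: 59.5
```

Request:
{"api": "send_rows", "payload": {"series": [{"ax":0,"ay":0,"az":0,"dx":-1.5,"dy":-1.2,"dz":0,"hand":1},{"ax":0,"ay":0,"az":0,"dx":-4.5,"dy":-3.7,"dz":0,"hand":1},{"ax":0,"ay":0,"az":0,"dx":-7.7,"dy":-6.3,"dz":0,"hand":1},{"ax":0,"ay":0,"az":0,"dx":-11,"dy":-9,"dz":0,"hand":1},{"ax":0,"ay":0,"az":0,"dx":-14.3,"dy":-11.7,"dz":0,"hand":1},{"ax":0,"ay":0,"az":0,"dx":-17.6,"dy":-14.4,"dz":0,"hand":1},{"ax":0,"ay":0,"az":0,"dx":-20.8,"dy":-17,"dz":0,"hand":1},{"ax":0,"ay":0,"az":0,"dx":-23.8,"dy":-19.4,"dz":0,"hand":1},{"ax":0,"ay":0,"az":0,"dx":-25.8,"dy":-21,"dz":0,"hand":1},{"ax":0,"ay":0,"az":0,"dx":-26.7,"dy":-21.8,"dz":0,"hand":1}]}}

```text
clock: 22.3
eef_pos: [568.1, 162.9, 156.3]
tool_rot: [3.141, 0.002, -0.978]
force: [-0.6, 0.0, -3.6]
width: 21.5
gripper_force: 59.3
```

Request:
{"api": "send_rows", "payload": {"series": [{"ax":0,"ay":0,"az":-0.08,"dx":0,"dy":0,"dz":0,"hand":1},{"ax":0,"ay":0,"az":-0.2,"dx":0,"dy":0,"dz":0,"hand":1},{"ax":0,"ay":0,"az":-0.32,"dx":0,"dy":0,"dz":0,"hand":1},{"ax":0,"ay":0,"az":-0.44,"dx":0,"dy":0,"dz":0,"hand":1},{"ax":0,"ay":0,"az":-0.56,"dx":0,"dy":0,"dz":0,"hand":1},{"ax":0,"ay":0,"az":-0.67,"dx":0,"dy":0,"dz":0,"hand":1},{"ax":0,"ay":0,"az":-0.746,"dx":0,"dy":0,"dz":0,"hand":1},{"ax":0,"ay":0,"az":-0.746,"dx":0,"dy":0,"dz":0,"hand":1},{"ax":0,"ay":0,"az":-0.746,"dx":0,"dy":0,"dz":0,"hand":1}]}}

```text
clock: 23.2
eef_pos: [569.0, 157.5, 157.0]
tool_rot: [3.141, 0.0, -0.241]
force: [0.3, 0.3, -3.5]
width: 21.1
gripper_force: 59.3
```

```bash
python3 st.py; python3 - <<'E'
from h import *
d=grab("top","top7.png");d0=load("top0.png")
for q in(d0,d):
    p=q["pixels"].astype(int);m=((p[...,0]>1.6*p[...,1])&(p[...,0]>1.5*p[...,2])&(p[...,0]>80)).astype(np.uint8)
    w=np.zeros_like(m);w[165:240,360:435]=m[165:240,360:435]
    k,l,st,c=cv2.connectedComponentsWithStats(w);print([(c[i].round(1).tolist(),int(st[i,4])) for i in range(1,k)])
    dk=(p.sum(2)<230).astype(np.uint8);w=np.zeros_like(m);w[185:213,385:417]=dk[185:213,385:417]
    k,l,st,c=cv2.connectedComponentsWithStats(w);print("dark",[(c[i].round(1).tolist(),int(st[i,4]),onz(q,*c[i],52).round(1).tolist()) for i in range(1,k) if st[i,4]>2])
c=np.array([534.0,-183.0])
for r in(30,38,57):
  for a in(-.95,-.889): print(r,a,np.round(proj(d,(c[0]+r*np.cos(a),c[1]+r*np.sin(a),62 if r>50 else 52)),1))
E
```

```text
[568.98526702 157.46759391 157.0249543 ] [ 3.14079389e+00  4.39593460e-04 -2.40623379e-01] [ 0.33915636  0.31227595 -3.49328658] [-0.05023259 -0.05460912 -0.01560682]
341.72226383664724 -1.672178614391898
[([396.9, 184.1], 8), ([417.6, 184.2], 5)]
dark [([414.0, 188.1], 14, [561.4, -221.4, 52.0]), ([410.0, 196.5], 16, [539.0, -210.7, 52.0]), ([389.2, 200.4], 16, [527.8, -157.2, 52.0])]
[([417.5, 184.5], 4), ([411.0, 189.7], 7)]
dark [([413.6, 187.4], 10, [563.2, -220.3, 52.0]), ([393.0, 190.5], 12, [554.0, -167.0, 52.0]), ([406.5, 206.7], 14, [512.1, -201.4, 52.0])]
30 -0.95 [408.7 191.8]
30 -0.889 [408.2 191.2]
38 -0.95 [411.1 190. ]
38 -0.889 [410.6 189.3]
57 -0.95 [417.8 185.2]
57 -0.889 [417.  184.1]
```

Hole direction gives a ring yaw of -0.883 against -0.889 for the rim dot, so the dots meet and the ring is locked. Lowering the spanner into its tray.

Request:
{"api": "send_rows", "payload": {"series": [{"ax":0,"ay":0,"az":0,"dx":0,"dy":0,"dz":2,"hand":1},{"ax":0,"ay":0,"az":0,"dx":0,"dy":0,"dz":4.5,"hand":1},{"ax":0,"ay":0,"az":0,"dx":0,"dy":0,"dz":7,"hand":1},{"ax":0,"ay":0,"az":0,"dx":0,"dy":0,"dz":9,"hand":1},{"ax":0,"ay":0,"az":0,"dx":0,"dy":0,"dz":10.2,"hand":1},{"ax":0,"ay":0,"az":0,"dx":0,"dy":0,"dz":10.8,"hand":1},{"ax":0,"ay":0,"az":0,"dx":0,"dy":0,"dz":11.1,"hand":1},{"ax":0,"ay":0,"az":0,"dx":0,"dy":0,"dz":11.3,"hand":1},{"ax":0,"ay":0,"az":0,"dx":0,"dy":0,"dz":11.5,"hand":1},{"ax":0,"ay":0,"az":0,"dx":0,"dy":0,"dz":11.5,"hand":1}]}}

```text
clock: 24.25
eef_pos: [569.7, 158.9, 43.0]
tool_rot: [-3.141, -0.001, -0.237]
force: [0.8, -0.1, -2.5]
width: 21.4
gripper_force: 59.6
```

Request:
{"api": "send_rows", "payload": {"series": [{"ax":0,"ay":0,"az":0,"dx":0,"dy":0,"dz":0.1,"hand":1},{"ax":0,"ay":0,"az":0,"dx":0,"dy":0,"dz":0.15,"hand":1},{"ax":0,"ay":0,"az":0,"dx":0,"dy":0,"dz":0.15,"hand":1}]}}

```text
clock: 24.55
eef_pos: [569.9, 158.8, 42.6]
tool_rot: [-3.14, -0.001, -0.237]
force: [-2.1, -0.9, 6.8]
width: 21.3
gripper_force: 61.1
```

Seated on the tray floor (force +7 N). Releasing and withdrawing.

Request:
{"api": "send_rows", "payload": {"series": [{"ax":0,"ay":0,"az":0,"dx":0,"dy":0,"dz":-0.05,"hand":0},{"ax":0,"ay":0,"az":0,"dx":0,"dy":0,"dz":-0.05,"hand":0},{"ax":0,"ay":0,"az":0,"dx":0,"dy":0,"dz":-0.05,"hand":0},{"ax":0,"ay":0,"az":0,"dx":0,"dy":0,"dz":-0.05,"hand":0},{"ax":0,"ay":0,"az":0,"dx":0,"dy":0,"dz":-0.05,"hand":0},{"ax":0,"ay":0,"az":0,"dx":0,"dy":0,"dz":-0.05,"hand":0},{"ax":0,"ay":0,"az":0,"dx":0,"dy":0,"dz":-3,"hand":0},{"ax":0,"ay":0,"az":0,"dx":0,"dy":0,"dz":-7,"hand":0},{"ax":0,"ay":0,"az":0,"dx":0,"dy":0,"dz":-11,"hand":0},{"ax":0,"ay":0,"az":0,"dx":0,"dy":0,"dz":-15,"hand":0}]}}

```text
clock: 25.55
eef_pos: [568.8, 158.6, 192.2]
tool_rot: [3.141, 0.0, -0.237]
force: [0.5, -0.5, -0.2]
width: 84.9
gripper_force: 0.0
```

Request:
{"api": "send_rows", "payload": {"series": [{"ax":0,"ay":0,"az":0,"dx":0,"dy":0,"dz":-1,"hand":0},{"ax":0,"ay":0,"az":0,"dx":0,"dy":0,"dz":-1,"hand":0},{"ax":0,"ay":0,"az":0,"dx":0,"dy":0,"dz":-1,"hand":0},{"ax":0,"ay":0,"az":0,"dx":0,"dy":0,"dz":-1,"hand":0}]}}

```text
clock: 25.95
eef_pos: [567.9, 158.5, 198.9]
tool_rot: [3.14, 0.003, -0.237]
force: [-0.7, -0.3, -0.1]
width: 85.2
gripper_force: 0.0
```

```bash
python3 st.py; python3 - <<'E'
from h import *
d=grab("wrist","w8.png");d0=load("w2.png");p=d["pixels"].astype(int)
o=((p[...,0]>150)&(p[...,0]>1.8*p[...,2])).astype(np.uint8);o[:200]=0;o[:,:290]=0;o[:,350:]=0
c=max(cv2.findContours(o,0,1)[0],key=cv2.contourArea);r=cv2.boxPoints(cv2.minAreaRect(c));print("grip",r.round(1).tolist(),onz(d,*r.mean(0),42).round(1))
t=grab("top","top8.png")
df=np.abs(t["pixels"].astype(int)-load("top0.png")["pixels"]).sum(2)
for n,b in(("plate",(312,342,226,254)),("bowl",(308,350,92,132)),("weight",(146,168,196,216)),("tub",(155,192,136,172)),("cup",(498,530,196,230)),("other1",(250,290,96,146)),("other2",(205,262,286,324)),("tray+spanner",(220,302,157,268))):
    x0,x1,y0,y1=b;q=df[y0:y1,x0:x1];print(n,q.mean().round(1),(q>90).sum())
E
```

```text
[567.86762678 158.47141759 198.91986658] [ 3.13974672e+00  3.06854555e-03 -2.37203877e-01] [-0.70886525 -0.31272952 -0.14674635] [ 0.05021009  0.02888661 -0.05501762]
342.6099672403005 -1.6686366869953766
grip [[312.0, 249.0], [325.0, 249.0], [325.0, 291.0], [312.0, 291.0]] [456.9 185.7  42. ]
plate 51.3 81
bowl 34.9 0
weight 63.5 95
tub 48.1 181
cup 27.5 0
other1 73.3 455
other2 147.4 1364
tray+spanner 87.0 4568
```

The grip is back at its original spot (456.9, 185.7 against 456.7, 184.9), the spanner lies level and the hand is clear. The robot never came near the other things. Handing in.

```bash
python3 -c "
from cell import finish_job
print(finish_job())"
```

```text
the job is handed in; nothing more can be done
None
```

The job is handed in at about 26 s: the ring was turned clockwise to its stop with the red dots meeting (within about 0.01 rad by the top camera), and the spanner lies back in its blue tray, pins down; the other things I judged untouched from the arm's path, as the final picture comparison was muddied by shadows.

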